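# Load the jar carrier and hold it up level

## Robot

A 6-joint arm with a two-finger parallel gripper is mounted at the origin on a cart in front of the work surface, level with it; the furniture and walls round the work are solid. World frame = base frame: x ahead of the robot, y to its left, z up, the work surface at z = 0. Lengths are in m, angles in degrees, forces in N, time in s.
With the tool pointing down it reaches from about 0.4 to 0.825 m from the base axis. Payload 7 kg.
Tool frame: the origin (TCP) lies midway between the tips of the shut fingers; the grasp point (between the pads) lies 19 mm behind it; z points along the fingers, y is the line along which they close (so a half turn about z gives the same grasp; the last joint's range is limited). The gripper opens to 88 mm and grips with 3 to 60 N. Pads are 19 mm wide; open, the fingers measure 130 mm over their backs; the gripper's body (78 mm by 193 mm) begins 47 mm behind the grasp point.
Start: joints at [90.361, 20.546, 0.682, 0, -70.136, -16.507], TCP at [0.188, 0.648, 0.227] pointing down, gripper open.
Joint ranges: [-176.03, 176.03], [-82.01, 121.73], [-58.28, 71.71], [-173.87, 95.51], [-174.79, -0.11], [-173.66, 173.66]. Speed limits (degrees/s): [136.94, 136.94, 172.46, 180, 180, 180].

## Interface

Orientations are given as [roll, pitch, yaw] about the fixed x, y, z axes, in that order (R = Rz(yaw) Ry(pitch) Rx(roll)).
In Python, from plant import r gives the robot as it stands. The module is installed in compiled form; this text tells all that it offers.
- The arm moves only by the tool play_rows, never from a script. Its argument "rows" is a list of rows, each an object with "slide": the shift along the tool's x, y, z as a fraction of full scale, a list of three; "delta_rot": the turn, a rotation vector about the tool's x, y, z as a fraction of full scale, a list of three; "fingers": the opening, from -1 (shut) to 1 (fully open). In form: [{"slide": [x, y, z], "delta_rot": [rx, ry, rz], "fingers": fingers}, ...]. A call has 1 to 8 rows; each row shifts and turns the commanded pose from where the row before left it, along the tool's axes as they then stand; what a row does not reach is not made up. Full scale, the value 1, is 0.15 m for a shift and 0.08 rad for a turn. A row lasts 1/8 s, in which the tool goes at most 62.5 mm and 10.7 degrees, less where a joint would pass 70% of its speed; a pose out of reach is approached as far as the arm can. A call with a number of a shift or a turn outside -1 to 1 is refused whole. A call with a gripper value outside its range is refused whole. The fingers move at their own pace and stop on an object; "squeeze" is the grip in N (left out, the last holds). Time passes only in rows, so rows that do not move let the fingers close. It gives the time, the measured TCP pose, the force, the opening and the grip force at its end, in the units of the state.
- r.get_state(): the state, without advancing time (a new reading comes with each control period).
- r.capture(name): name is "side" or "top"; returns a dict with "image" (400x640x3 uint8, blue, green, red), "fx", "fy", "cx", "cy" (pixels), "R" (3x3) and "t" (3): a world point X has camera coordinates R X + t. Camera axes: x right, y down, z forward; pixel columns grow to the right and rows downward; lengths in m; the calibration is good to about 2 mm. A picture is of the moment at which its call begins. There is no depth.
- r.close_job(): hands the job in; it is judged then, once.
The state is a dict: "time_s": time; "joints": joint angles; "qd": joint speeds; "joint_torque": joint torques, N m; "tcp_pos": TCP position; "eef_rot": TCP orientation; "contact_force": force on the tool from outside, world axes, zero at the start; "moment": the same for the moment, N m; "gripper_width": finger opening in m; "gripper_force": force on a finger pad.
Only numpy, scipy, OpenCV 4.12 (cv2) and the standard library are available. Lean on these libraries where they do the work, as an engineer would, in place of code of your own. Each camera call takes 0.05 s, during which the arm holds its last target. There are 200 camera calls.

## Task

Put the loose small sample jar, the match of the one already in the wooden two-bay carrier, upright into the carrier's empty bay and let go of it while the carrier stands on the table. Then take the carrier by the grip bar across its middle, lift it about 15 cm clear of the table and finish while holding it there, level and still, with both jars seated in it; do not let go or put it down. Never tip a jar or the carrier over, and leave the taller jar and the flat tin where they stand.

Things in the scene. Friction and masses are not known exactly. Their poses are not given: they have to be found in the camera images.
- grip (a point): centre of the carrier's grip bar: darker wood, 90 mm long along y, 20 mm thick along x, 24 mm high, on two uprights at y = +-33 mm, with an open hand-hold below. Its centre is 122 mm above the tray's underside, its top 134 mm. Axes are the carrier's (x its long axis, z up when level). To grip the bar from above, close the fingers along x.
- empty_bay (a point): centre of the floor of the carrier's empty bay, 68 mm from the middle along the carrier's +x, 8 mm above the tray's underside; the bay is a rectangular recess 67 mm (x) by 66 mm (y) inside, walls 21 mm high above its floor; axes as the carrier's. A jar held across y has room beside the grip bar.
- full_bay (a point): the same point of the other bay, 68 mm along the carrier's -x, which already holds a jar
- jar_a_center (a point): centre (half-way up) of the small jar already in the carrier: round, 54 mm diameter, 70 mm high, clear body and screw lid that does not come off, about 0.13 kg; z along its axis, up
- jar_b_center (a point): centre (half-way up) of the loose small jar on the table, same as the one in the carrier: 54 mm diameter, 70 mm high; z along its axis, up
- tall_jar_center (a point): centre of the taller jar on the table, 60 mm diameter, 85 mm high; stays where it is. It, the tin and the loose small jar stand about 15 cm apart, their places exchanged at random
- tin_center (a point): centre of the flat round metal tin on the table, 62 mm diameter, 34 mm high; stays where it is
- carrier: the carrier: a loose plywood tray with two bays, 216 mm long (x), 78 mm wide (y), rim 29 mm high, about 0.3 kg empty, standing on the table at any yaw; origin at the centre of its underside
- jar_a: small jar in the carrier, origin at the centre of its underside
- jar_b: loose small jar, origin at the centre of its underside
- tall_jar: taller jar, origin at the centre of its underside
- tin: tin, origin at the centre of its underside
Things that resemble listed ones, but are neither listed nor needed, are in the scene too. Leave any green or purple look-alike of the jar_b alone. What is shaped like the tall_jar but green is not meant.

How it is judged (in metres and radians):
On the way:
1. the loose small jar stands upright in the empty bay, let go, with the carrier still on the table (horizontal distance between jar_b_center and empty_bay below 0.016 m and z of jar_b_center in the frame of empty_bay between 0.028 and 0.042 m and angle between the z axis of jar_b_center and the z axis of grip, either way round below 0.12 rad and contact force between the fingers and jar_b below 0.2 N and height (world z) of carrier below 0.01 m and angle between carrier's own z axis and vertical below 0.05 rad), for 0.2 s.
At the end, for the whole second after the job is handed in: held by its grip bar alone, carrier underside 10 to 21 cm above the table, within 7 degrees of level, still (2 cm/s, 0.15 rad/s); a small jar seated in each bay (16 mm of its centre), not touched by the fingers; taller jar and tin within 3 cm of their places (height (world z) of carrier between 0.1 and 0.21 m and angle between carrier's own z axis and vertical below 0.12 rad and linear speed of carrier below 0.02 m/s and angular speed of carrier below 0.15 rad/s and contact force between the fingers and carrier above 2 N and distance between the grasp point and grip below 0.045 m and horizontal distance between jar_a_center and full_bay below 0.016 m and z of jar_a_center in the frame of full_bay between 0.028 and 0.042 m and angle between the z axis of each of jar_a_center, jar_b_center and the z axis of grip, either way round below 0.12 rad and horizontal distance between jar_b_center and empty_bay below 0.016 m and z of jar_b_center in the frame of empty_bay between 0.028 and 0.042 m and contact force between the fingers and jar_a below 0.2 N and contact force between the fingers and jar_b below 0.2 N and contact force between carrier and tall_jar below 0.1 N and contact force between carrier and tin below 0.1 N and distance of each of tall_jar, tin from where it was at the start of the episode below 0.03 m); the arm keeps its last pose, push and grip.
It fails at once if a small jar is tipped over (angle between any of jar_a, jar_b's own z axis and vertical above 0.6 rad).
It fails at once if the carrier is tipped (angle between carrier's own z axis and vertical above 0.4 rad).
It fails at once if the taller jar or the tin is shifted or tipped (distance of any of tall_jar, tin from where it was at the start of the episode above 0.03 m or angle between any of tall_jar, tin's own z axis and vertical above 0.4 rad).
It also fails if it takes over 48 s, if anything falls off the work surface, if the arm or the gripper's body presses on something with over 40 N, if the wrist force passes 120 N, or if a joint passes its speed limit or range.

## Working session

There is one attempt and no reset: what is moved stays moved. The work goes in short steps, Python scripts to look and compute and a tool call to move; the robot and the scene stay as the last step left them, time stands still between calls to the robot, and variables do not carry over. Pictures are saved under pics/ and viewed, at most 10 in all, crops included, and the job is handed in when it is done.

Besides the shell and the picture viewer there is one more tool, called after "Emit:" as a command line: name --argument value ..., lists and objects as JSON in quotes. play_rows: Moves the arm, as the interface text tells. Shift numbers are shares of 0.15 m and turn numbers shares of 0.08 rad, none past 1 either way. Its arguments: {"type":"object","properties":{"rows":{"type":"array"},"squeeze":{"type":"number"}},"required":["rows"]}

```bash
mkdir -p pics; python3 - <<'E'
from plant import r
import cv2,json
import numpy as np
s=r.get_state(); print({k:np.round(v,3).tolist() for k,v in s.items()})
for n in("top","side"):
    c=r.capture(n); cv2.imwrite(f"pics/{n}0.png",c["image"])
    print(n,c["fx"],c["fy"],c["cx"],c["cy"],np.round(c["R"],4).tolist(),np.round(c["t"],4).tolist(), (-np.array(c["R"]).T@c["t"]).round(3))
E
```

```text
{'time_s': 0.0, 'joints': [90.361, 20.59, 0.633, -0.022, -70.136, -16.505], 'qd': [-0.047, -0.012, -0.031, -0.018, 0.056, 0.056], 'joint_torque': [0.0, -58.272, 29.305, 6.997, 0.007, -0.0], 'tcp_pos': [0.188, 0.648, 0.226], 'eef_rot': [179.905, -0.007, -16.151], 'contact_force': [0.09, -0.088, -0.307], 'moment': [0.013, 0.024, -0.034], 'gripper_force': 0.0, 'gripper_width': 0.087}
top 363.7600746909368 363.7600746909368 319.5090478224819 204.26317403162054 [[-0.137, -0.9906, -0.0029], [-0.966, 0.1342, -0.2208], [0.2191, -0.0274, -0.9753]] [0.185, 0.6276, 0.8952] [0.435 0.124 1.012]
side 440.1319277199391 440.1319277199391 322.5129428022155 211.10052028024037 [[-0.9888, -0.148, 0.0194], [-0.1003, 0.5633, -0.8201], [0.1104, -0.8129, -0.5719]] [0.669, 0.0912, 1.3166] [0.525 1.118 0.815]
```

View pics/top0.png

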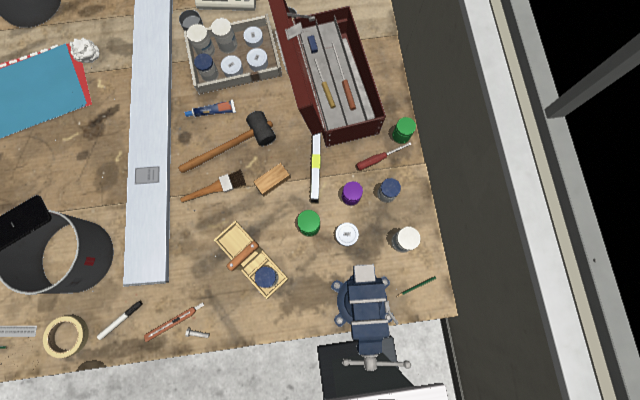

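View pics/side0.png

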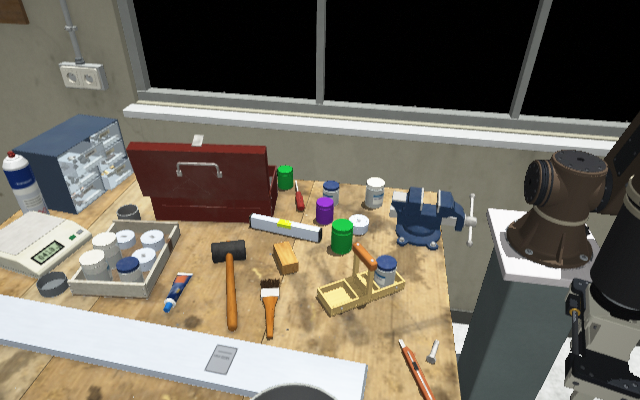

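The top view shows the carrier at about (250,260). Jar A's blue lid is at (266,277) and the empty bay is towards (237,240). The matching loose jar, also blue-lidded, is at (389,189), the tin at (347,234) and the tall white jar at (406,239). The look-alikes are purple at (352,193) and green at (309,222) and (404,129). The side view agrees with this.

```bash
cat > h.py <<'E'
from plant import r
import cv2, numpy as np
def unproj(c,u,v,z):
    R=np.array(c["R"]);t=np.array(c["t"]);o=-R.T@t
    d=R.T@np.array([(u-c["cx"])/c["fx"],(v-c["cy"])/c["fy"],1]); return (o+d*(z-o[2])/d[2])
def proj(c,X):
    p=np.array(c["R"])@X+np.array(c["t"]); return np.array([c["cx"]+c["fx"]*p[0]/p[2],c["cy"]+c["fy"]*p[1]/p[2]])
E
python3 - <<'E'
from h import *
c=r.capture("top")
for n,u,v,z in [("jarb",389,189,.068),("jara",266,277,.068),("tin",347,234,.034),("tall",406,239,.085),("purple",352,193,.07),("green1",309,222,.085),("green2",404,129,.085),("vise",364,270,.1)]:
    print(n,unproj(c,u,v,z).round(3))
im=c["image"]
a=cv2.resize(im[215:305,205:295],None,fx=6,fy=6,interpolation=cv2.INTER_CUBIC)
cv2.imwrite("pics/c1.png",a)
b=cv2.resize(im[160:260,290:430],None,fx=5,fy=5,interpolation=cv2.INTER_CUBIC)
cv2.imwrite("pics/c2.png",b)
E
```

```text
jarb [ 0.664 -0.094  0.068]
jara [0.478 0.258 0.068]
tin [0.563 0.034 0.034]
tall [ 0.523 -0.109  0.085]
purple [0.666 0.007 0.07 ]
green1 [0.601 0.131 0.085]
green2 [ 0.821 -0.161  0.085]
vise [0.46  0.012 0.1  ]
```

View pics/c1.png

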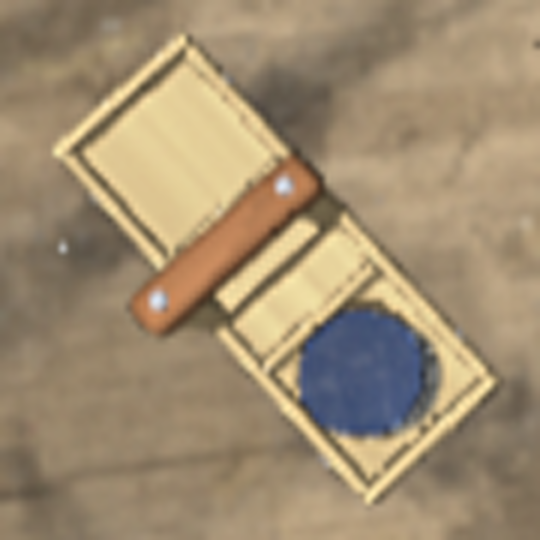

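View pics/c2.png

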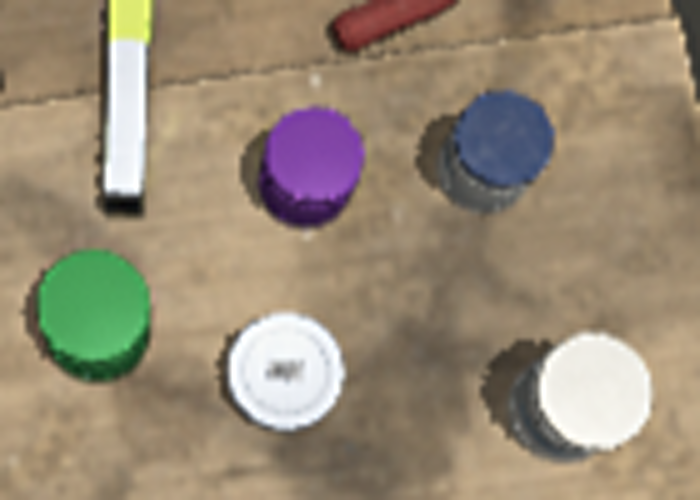

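In the carrier crop, the rim corners are at (185,40), (60,152), (372,498) and (493,380). The bar screws are at (284,186) and (158,300), and jar A's lid is at about (363,372). In the second crop, jar B's lid is centred at (503,138) and the purple one is 38 px (in source pixels) to its left.

```bash
python3 - <<'E'
from h import *
c=r.capture("top")
f=lambda x,y,z,k=6,o=(205,215):unproj(c,o[0]+(x+.5)/k-.5,o[1]+(y+.5)/k-.5,z)
P=[f(x,y,.029) for x,y in [(185,40),(60,152),(372,498),(493,380)]]
print(np.round(P,4)); ctr=np.mean(P,0); ax=(P[0]+P[1]-P[2]-P[3]); print("rim ctr",ctr.round(4),"yaw",np.degrees(np.arctan2(ax[1],ax[0])))
print("len",np.linalg.norm(P[0]-P[3]),np.linalg.norm(P[1]-P[2]),np.linalg.norm(P[0]-P[1]))
a,b=f(284,186,.134),f(158,300,.134); d=b-a
print("bar",((a+b)/2).round(4),"barlen",np.linalg.norm(d),"bar dir",np.degrees(np.arctan2(d[1],d[0])))
print("jarA",f(363,372,.07).round(4)); print("jarB",f(503,138,.07,5,(290,160)).round(4))
print("purple",f(315,154,.07,5,(290,160)).round(4))
ax=ax/np.linalg.norm(ax); print("emptybay",(ctr+.068*ax).round(4),"full",(ctr-.068*ax).round(4))
# side check: blue lids
s=r.capture("side"); print([proj(s,np.array(x)).round(1).tolist() for x in [f(503,138,.07,5,(290,160)),f(363,372,.07),(a+b)/2]])
cv2.imwrite("pics/s1.png",cv2.resize(s["image"][170:330,300:420],None,fx=5,fy=3.75*1.0/0.75*1.0*0.75))
E
```

```text
[[0.6408 0.331  0.029 ]
 [0.5973 0.3915 0.029 ]
 [0.4271 0.2676 0.029 ]
 [0.47   0.2093 0.029 ]]
rim ctr [0.5338 0.2999 0.029 ] yaw 35.7661208365893
len 0.209676586435451 0.21050992520019585 0.07448626633184757
bar [0.5347 0.3016 0.134 ] barlen 0.06624215457847943 bar dir 125.30689889703707
jarA [0.4794 0.2599 0.07  ]
jarB [ 0.6675 -0.0972  0.07  ]
purple [0.6726 0.0041 0.07  ]
emptybay [0.589  0.3396 0.029 ] full [0.4786 0.2601 0.029 ]
[[330.1, 184.0], [384.6, 263.1], [363.5, 251.8]]
```

Emit:
play_rows --rows '[{"slide":[0,0,0],"delta_rot":[0,0,-1],"fingers":1},{"slide":[0,0,0],"delta_rot":[0,0,-1],"fingers":1},{"slide":[0,0,0],"delta_rot":[0,0,-1],"fingers":1},{"slide":[0,0,0],"delta_rot":[0,0,-1],"fingers":1},{"slide":[0,0,0],"delta_rot":[0,0,-1],"fingers":1},{"slide":[0,0,0],"delta_rot":[0,0,-1],"fingers":1},{"slide":[0,0,0],"delta_rot":[0,0,-1],"fingers":1},{"slide":[0,0,0],"delta_rot":[0,0,-1],"fingers":1}]'

```text
time_s: 1.25
tcp_pos: [0.1877, 0.6483, 0.2264]
eef_rot: [180.0, 0.0, 20.7]
contact_force: [0.7, 0.4, -0.2]
gripper_width: 0.0874
gripper_force: 0.0
```

Emit:
play_rows --rows '[{"slide":[0,0,0],"delta_rot":[0,0,-1],"fingers":1},{"slide":[0,0,0],"delta_rot":[0,0,-1],"fingers":1},{"slide":[0,0,0],"delta_rot":[0,0,-1],"fingers":1},{"slide":[0,0,0],"delta_rot":[0,0,-0.29],"fingers":1},{"slide":[-0.02,0.2,0],"delta_rot":[0,0,0],"fingers":1},{"slide":[-0.02,0.35,0],"delta_rot":[0,0,0],"fingers":1},{"slide":[-0.02,0.35,0],"delta_rot":[0,0,0],"fingers":1},{"slide":[-0.02,0.35,0],"delta_rot":[0,0,0],"fingers":1}]'

```text
time_s: 2.25
tcp_pos: [0.2877, 0.4875, 0.2266]
eef_rot: [-180.0, -0.0, 35.6]
contact_force: [1.2, 0.7, -0.5]
gripper_width: 0.0875
gripper_force: 0.0
```

Emit:
play_rows --rows '[{"slide":[-0.02,0.35,0],"delta_rot":[0,0,0],"fingers":1},{"slide":[-0.02,0.35,0],"delta_rot":[0,0,0],"fingers":1},{"slide":[-0.02,0.35,0],"delta_rot":[0,0,0],"fingers":1},{"slide":[-0.02,0.35,0],"delta_rot":[0,0,0],"fingers":1},{"slide":[-0.02,0.35,0],"delta_rot":[0,0,0],"fingers":1},{"slide":[-0.02,0.35,0],"delta_rot":[0,0,0],"fingers":1},{"slide":[-0.02,0.35,0],"delta_rot":[0,0,0],"fingers":1},{"slide":[-0.02,0.35,0],"delta_rot":[0,0,0],"fingers":1}]'

```text
time_s: 3.25
tcp_pos: [0.5129, 0.1319, 0.2269]
eef_rot: [180.0, -0.0, 35.5]
contact_force: [1.3, 0.4, 0.0]
gripper_width: 0.0877
gripper_force: 0.0
```

```bash
cat >> h.py <<'E'
from scipy.spatial.transform import Rotation as Ro
def go(X):
    s=r.get_state(); M=Ro.from_euler("xyz",s["eef_rot"],degrees=True).as_matrix()
    print("t",round(s["time_s"],2),"pos",np.round(s["tcp_pos"],4),"rot",np.round(s["eef_rot"],2),"w",round(s["gripper_width"],4),"units",np.round(M.T@(np.array(X)-s["tcp_pos"])/.15,3),"F",np.round(s["contact_force"],1),s["gripper_force"])
E
python3 -c "
from h import *
go([.667,-.097,.15])"
```

```text
t 3.25 pos [0.5129 0.1319 0.2269] rot [ 1.800e+02 -4.000e-02  3.555e+01] w 0.0877 units [-0.052  1.839  0.512] F [1.3 0.4 0. ] 0.0
```

Emit:
play_rows --rows '[{"slide":[-0.01,0.35,0],"delta_rot":[0,0,0],"fingers":1},{"slide":[-0.01,0.35,0],"delta_rot":[0,0,0],"fingers":1},{"slide":[-0.01,0.35,0],"delta_rot":[0,0,0],"fingers":1},{"slide":[-0.01,0.35,0],"delta_rot":[0,0,0],"fingers":1},{"slide":[-0.01,0.3,0.1],"delta_rot":[0,0,0],"fingers":1},{"slide":[0,0.14,0.2],"delta_rot":[0,0,0],"fingers":1},{"slide":[0,0,0.2],"delta_rot":[0,0,0],"fingers":1},{"slide":[0,0,0],"delta_rot":[0,0,0],"fingers":1}]'

```text
time_s: 4.25
tcp_pos: [0.665, -0.0957, 0.1487]
eef_rot: [-179.8, 0.3, 35.5]
contact_force: [-0.0, -0.7, 0.8]
gripper_width: 0.0873
gripper_force: 0.0
```

```bash
python3 - <<'E'
from h import *
go([.667,-.097,.03])
s=r.capture("side")
go([.667,-.097,.03])
o=np.array([260,120]);a=cv2.resize(s["image"][120:240,260:420],None,fx=5,fy=5,interpolation=cv2.INTER_CUBIC)
cv2.imwrite("pics/s2.png",a)
for X in [[.667,-.097,.07],[.667,-.097,.0],r.get_state()["tcp_pos"]]: print(((proj(s,np.array(X))-o)*5).round())
E
```

```text
t 4.25 pos [ 0.665  -0.0957  0.1487] rot [-179.83    0.26   35.5 ] w 0.0873 units [0.01  0.017 0.792] F [-0.  -0.7  0.8] 0.0
t 4.3 pos [ 0.6662 -0.0955  0.151 ] rot [-1.7996e+02  1.2000e-01  3.5570e+01] w 0.0877 units [0.    0.012 0.807] F [ 0.2  0.4 -0.2] 0.0
[351. 320.]
[348. 410.]
[356. 211.]
```

View pics/s2.png

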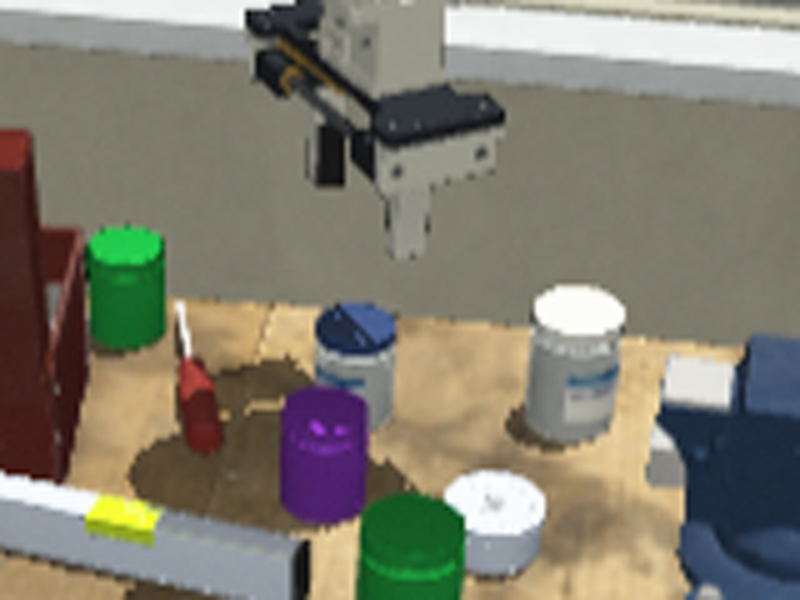

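The side crop shows the open fingers above and around jar B, whose lid is centred at about (356,328) against a predicted (353,322). That is within a few mm, so I'm descending.

Emit:
play_rows --rows '[{"slide":[0,0,0.2],"delta_rot":[0,0,0],"fingers":1},{"slide":[0,0,0.2],"delta_rot":[0,0,0],"fingers":1},{"slide":[0,0,0.2],"delta_rot":[0,0,0],"fingers":1},{"slide":[0,0,0.15],"delta_rot":[0,0,0],"fingers":1},{"slide":[0,0,0.05],"delta_rot":[0,0,0],"fingers":1},{"slide":[0,0,0],"delta_rot":[0,0,0],"fingers":1}]'

```text
time_s: 5.05
tcp_pos: [0.6675, -0.095, 0.0328]
eef_rot: [179.9, -0.1, 35.6]
contact_force: [1.0, -0.3, 0.9]
gripper_width: 0.0877
gripper_force: 0.0
```

Emit:
play_rows --rows '[{"slide":[0,0,0],"delta_rot":[0,0,0],"fingers":-0.2},{"slide":[0,0,0],"delta_rot":[0,0,0],"fingers":-0.2},{"slide":[0,0,0],"delta_rot":[0,0,0],"fingers":-0.2},{"slide":[0,0,0],"delta_rot":[0,0,0],"fingers":-0.2},{"slide":[0,0,0],"delta_rot":[0,0,0],"fingers":-0.2},{"slide":[0,0,0],"delta_rot":[0,0,0],"fingers":-0.2}]' --squeeze 15

```text
time_s: 5.8
tcp_pos: [0.6671, -0.0955, 0.032]
eef_rot: [180.0, -0.0, 35.6]
contact_force: [-0.2, -0.5, 3.7]
gripper_width: 0.0534
gripper_force: 15.0
```

Emit:
play_rows --rows '[{"slide":[0,0,-0.1],"delta_rot":[0,0,0],"fingers":-0.2},{"slide":[0,0,-0.2],"delta_rot":[0,0,0],"fingers":-0.2},{"slide":[0,0,-0.25],"delta_rot":[0,0,0],"fingers":-0.2},{"slide":[0,0,-0.25],"delta_rot":[0,0,0],"fingers":-0.2},{"slide":[0,0,-0.2],"delta_rot":[0,0,0],"fingers":-0.2},{"slide":[0,-0.1,-0.1],"delta_rot":[0,0,0],"fingers":-0.2},{"slide":[0.1,-0.2,0],"delta_rot":[0,0,0],"fingers":-0.2},{"slide":[0.1,-0.2,0],"delta_rot":[0,0,0],"fingers":-0.2}]'

```text
time_s: 6.8
tcp_pos: [0.6461, -0.0157, 0.1964]
eef_rot: [-179.9, 0.0, 35.6]
contact_force: [-0.4, 0.2, -1.2]
gripper_width: 0.0541
gripper_force: 15.0
```

Emit:
play_rows --rows '[{"slide":[0.14,-0.3,0],"delta_rot":[0,0,0],"fingers":-0.2},{"slide":[0.14,-0.3,0],"delta_rot":[0,0,0],"fingers":-0.2},{"slide":[0.14,-0.3,0],"delta_rot":[0,0,0],"fingers":-0.2},{"slide":[0.14,-0.3,0],"delta_rot":[0,0,0],"fingers":-0.2},{"slide":[0.14,-0.3,0],"delta_rot":[0,0,0],"fingers":-0.2},{"slide":[0.14,-0.3,0],"delta_rot":[0,0,0],"fingers":-0.2},{"slide":[0.13,-0.2,0],"delta_rot":[0,0,0],"fingers":-0.2},{"slide":[0.1,-0.16,0],"delta_rot":[0,0,0],"fingers":-0.2}]'

```text
time_s: 7.8
tcp_pos: [0.5878, 0.3416, 0.196]
eef_rot: [-180.0, 0.1, 35.7]
contact_force: [0.2, -1.2, -0.1]
gripper_width: 0.0539
gripper_force: 15.0
```

```bash
python3 - <<'E'
from h import *
s=r.capture("side")
go([.5895,.340,.1])
o=np.array([260,120]);a=cv2.resize(s["image"][170:320,290:440],None,fx=4,fy=4,interpolation=cv2.INTER_CUBIC)
o=np.array([290,170])
cv2.imwrite("pics/s3.png",a)
T=np.array(r.get_state()["tcp_pos"])
for X in [T+[0,0,-.032],T+[0,0,.038],[.5895,.340,.008],[.5895,.34,.029]]: print(((proj(s,np.array(X))-o+.5)*4-.5).round())
x=np.array([.8131,.5821,0]);y=np.array([-.5821,.8131,0]);C=np.array([.534,.3005,0])
print("rim corners",[((proj(s,C+a*.108*x+b*.039*y+[0,0,.029])-o+.5)*4).round().tolist() for a in(1,-1) for b in(1,-1)])
print("bar ends",[((proj(s,C+b*.045*y+[0,0,.134])-o+.5)*4).round().tolist() for b in(1,-1)])
E
```

```text
t 7.85 pos [0.5881 0.3444 0.1958] rot [-1.7997e+02  2.0000e-02  3.5730e+01] w 0.0535 units [-0.009  0.03   0.639] F [1.6 2.4 0.1] 14.999900758266449
[201. 326.]
[206. 229.]
[189. 513.]
[190. 489.]
rim corners [[164.0, 554.0], [105.0, 469.0], [461.0, 442.0], [393.0, 369.0]]
bar ends [[338.0, 374.0], [259.0, 286.0]]
```

View pics/s3.png

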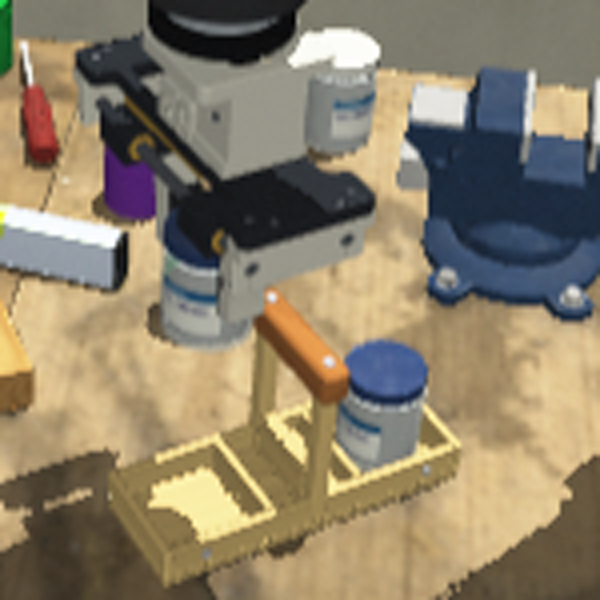

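The side crop shows the jar hanging upright, centred at about (204,330), above the empty bay, whose rim corners at (164,556) and (111,464) match my model. The bar is clear of it. I'm going down.

Emit:
play_rows --rows '[{"slide":[0,0.02,0.1],"delta_rot":[0,0,0],"fingers":-0.2},{"slide":[0,0,0.2],"delta_rot":[0,0,0],"fingers":-0.2},{"slide":[0,0,0.2],"delta_rot":[0,0,0],"fingers":-0.2},{"slide":[0,0,0.2],"delta_rot":[0,0,0],"fingers":-0.2},{"slide":[0,0,0],"delta_rot":[0,0,0],"fingers":-0.2},{"slide":[0,0,0],"delta_rot":[0,0,0],"fingers":-0.2}]'

```text
time_s: 8.6
tcp_pos: [0.5916, 0.3372, 0.0923]
eef_rot: [180.0, -0.0, 35.6]
contact_force: [0.6, -0.2, -0.8]
gripper_width: 0.0535
gripper_force: 15.0
```

```bash
python3 - <<'E'
from h import *
go([.5895,.340,.04])
s=r.capture("side"); go([.5895,.340,.04]); r.capture("top"); go([.5895,.340,.04])
o=np.array([290,170])
cv2.imwrite("pics/s4.png",cv2.resize(s["image"][220:320,300:420],None,fx=6,fy=6,interpolation=cv2.INTER_CUBIC))
E
```

```text
t 8.6 pos [0.5916 0.3372 0.0923] rot [ 1.7998e+02 -3.0000e-02  3.5580e+01] w 0.0535 units [-0.001 -0.024  0.349] F [ 0.6 -0.2 -0.8] 14.999922215938568
t 8.65 pos [0.5918 0.3376 0.0929] rot [ 1.800e+02 -1.000e-01  3.559e+01] w 0.0542 units [-0.004 -0.022  0.353] F [ 0.6 -0.  -1. ] 14.999846667051315
t 8.7 pos [0.5918 0.3378 0.0931] rot [-1.80e+02 -1.30e-01  3.56e+01] w 0.0536 units [-0.005 -0.021  0.354] F [ 1.2  0.5 -0.7] 14.999905675649643
```

View pics/s4.png

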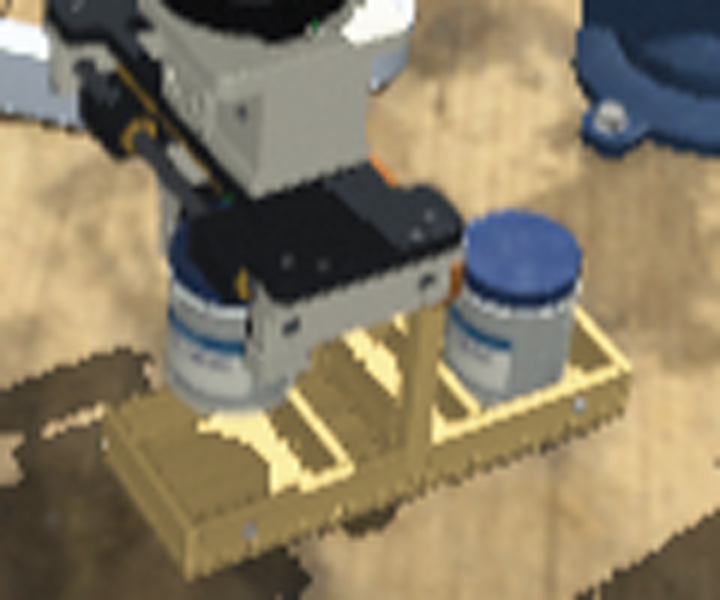

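The jar is upright over the bay, body centre at about (225,350), and clear of the bar and rim. I'm correcting tool y by -0.02 (3 mm) and lowering it.

Emit:
play_rows --rows '[{"slide":[0,-0.02,0.05],"delta_rot":[0,0,0],"fingers":-0.2},{"slide":[0,0,0.1],"delta_rot":[0,0,0],"fingers":-0.2},{"slide":[0,0,0.08],"delta_rot":[0,0,0],"fingers":-0.2},{"slide":[0,0,0.06],"delta_rot":[0,0,0],"fingers":-0.2},{"slide":[0,0,0.04],"delta_rot":[0,0,0],"fingers":-0.2},{"slide":[0,0,0],"delta_rot":[0,0,0],"fingers":-0.2},{"slide":[0,0,0],"delta_rot":[0,0,0],"fingers":-0.2}]'

```text
time_s: 9.57
tcp_pos: [0.5896, 0.3402, 0.0424]
eef_rot: [180.0, -0.0, 35.6]
contact_force: [-0.5, 0.7, -0.9]
gripper_width: 0.0536
gripper_force: 15.0
```

Emit:
play_rows --rows '[{"slide":[0,0,0.01],"delta_rot":[0,0,0],"fingers":-0.2},{"slide":[0,0,0.01],"delta_rot":[0,0,0],"fingers":-0.2},{"slide":[0,0,0],"delta_rot":[0,0,0],"fingers":-0.2},{"slide":[0,0,0],"delta_rot":[0,0,0],"fingers":-0.2}]'

```text
time_s: 10.07
tcp_pos: [0.5895, 0.3402, 0.04]
eef_rot: [180.0, -0.1, 35.6]
contact_force: [-2.5, -0.8, 6.3]
gripper_width: 0.0539
gripper_force: 15.0
```

Contact on the bay floor is about 6 N. I'm releasing, then rising.

Emit:
play_rows --rows '[{"slide":[0,0,0],"delta_rot":[0,0,0],"fingers":0.5},{"slide":[0,0,0],"delta_rot":[0,0,0],"fingers":1},{"slide":[0,0,0],"delta_rot":[0,0,0],"fingers":1},{"slide":[0,0,0],"delta_rot":[0,0,0],"fingers":1},{"slide":[0,0,0],"delta_rot":[0,0,0],"fingers":1},{"slide":[0,0,-0.1],"delta_rot":[0,0,0],"fingers":1},{"slide":[0,0,-0.2],"delta_rot":[0,0,0],"fingers":1},{"slide":[0,0,-0.2],"delta_rot":[0,0,0],"fingers":1}]'

```text
time_s: 11.08
tcp_pos: [0.5895, 0.3401, 0.1159]
eef_rot: [180.0, -0.0, 35.6]
contact_force: [-0.6, 0.6, -0.3]
gripper_width: 0.0876
gripper_force: 0.0
```

Emit:
play_rows --rows '[{"slide":[0,0,-0.25],"delta_rot":[0,0,0],"fingers":1},{"slide":[0,0,-0.25],"delta_rot":[0,0,0],"fingers":1},{"slide":[0,0,-0.2],"delta_rot":[0,0,0],"fingers":1},{"slide":[0,0,0],"delta_rot":[0,0,1],"fingers":1},{"slide":[0,0,0],"delta_rot":[0,0,1],"fingers":1},{"slide":[0,0,0],"delta_rot":[0,0,1],"fingers":1},{"slide":[0,0,0],"delta_rot":[0,0,1],"fingers":1},{"slide":[0,0,0],"delta_rot":[0,0,1],"fingers":1}]'

```text
time_s: 12.08
tcp_pos: [0.5894, 0.34, 0.2204]
eef_rot: [-180.0, -0.1, 12.5]
contact_force: [-0.2, -0.3, -0.5]
gripper_width: 0.0877
gripper_force: 0.0
```

Emit:
play_rows --rows '[{"slide":[0,0,0],"delta_rot":[0,0,1],"fingers":1},{"slide":[0,0,0],"delta_rot":[0,0,1],"fingers":1},{"slide":[0,0,0],"delta_rot":[0,0,1],"fingers":1},{"slide":[0,0,0],"delta_rot":[0,0,1],"fingers":1},{"slide":[0,0,0],"delta_rot":[0,0,1],"fingers":1},{"slide":[0,0,0],"delta_rot":[0,0,1],"fingers":1},{"slide":[0,0,0],"delta_rot":[0,0,1],"fingers":1},{"slide":[0,0,0],"delta_rot":[0,0,1],"fingers":1}]'

```text
time_s: 13.08
tcp_pos: [0.5894, 0.34, 0.2204]
eef_rot: [-179.9, -0.0, -24.1]
contact_force: [0.3, 0.7, -1.2]
gripper_width: 0.0877
gripper_force: 0.0
```

Emit:
play_rows --rows '[{"slide":[0,0,0],"delta_rot":[0,0,1],"fingers":1},{"slide":[0,0,0],"delta_rot":[0,0,1],"fingers":1},{"slide":[0,0,0],"delta_rot":[0,0,1],"fingers":1},{"slide":[0,0,0],"delta_rot":[0,0,1],"fingers":1},{"slide":[0,0,0],"delta_rot":[0,0,1],"fingers":1},{"slide":[0,0,0],"delta_rot":[0,0,1],"fingers":1},{"slide":[0,0,0],"delta_rot":[0,0,0.64],"fingers":1},{"slide":[0,0,0],"delta_rot":[0,0,0],"fingers":1}]'

```text
time_s: 14.08
tcp_pos: [0.5894, 0.34, 0.2202]
eef_rot: [-179.9, 0.0, -54.4]
contact_force: [-0.1, 0.2, 0.1]
gripper_width: 0.0877
gripper_force: 0.0
```

```bash
python3 - <<'E'
from h import *
s=r.capture("side"); go([.534,.3005,.2])
t=r.capture("top"); go([.534,.3005,.2])
cv2.imwrite("pics/p5.png",np.hstack([cv2.resize(s["image"][200:320,300:420],(400,400),interpolation=cv2.INTER_CUBIC),cv2.resize(t["image"][205:305,200:300],(400,400),interpolation=cv2.INTER_CUBIC)]))
E
```

```text
t 14.12 pos [0.5894 0.34   0.2201] rot [-179.94    0.    -54.35] w 0.0877 units [-0.001  0.454  0.133] F [-0.5 -0.5 -0.2] 0.0
t 14.18 pos [0.5894 0.34   0.2198] rot [-179.95    0.    -54.35] w 0.0876 units [-0.001  0.454  0.132] F [-0.5  0.2  0.1] 0.0
```

View pics/p5.png

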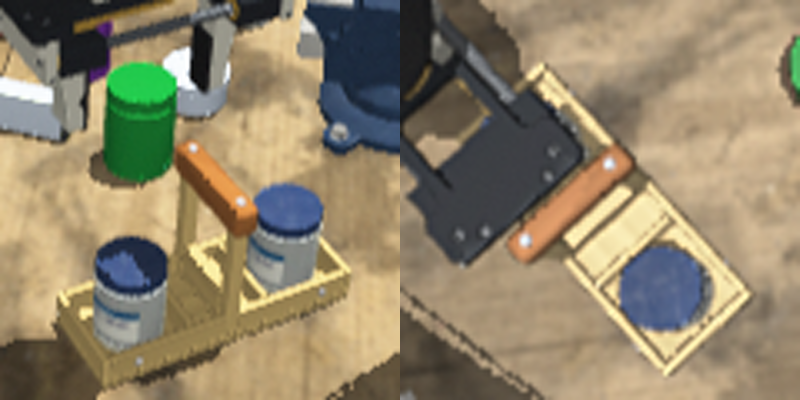

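Jar B sits upright in the bay: its lid in the side crop is at (130,262), and the walls enclose it. The bar screws at (609,163) and (527,241) are unmoved. Next I go over the bar and down.

Emit:
play_rows --rows '[{"slide":[0,0.15,0],"delta_rot":[0,0,0],"fingers":1},{"slide":[0,0.2,0],"delta_rot":[0,0,0],"fingers":1},{"slide":[0,0.1,0],"delta_rot":[0,0,0],"fingers":1},{"slide":[0,0,0.15],"delta_rot":[0,0,0],"fingers":1},{"slide":[0,0,0.2],"delta_rot":[0,0,0],"fingers":1},{"slide":[0,0,0.2],"delta_rot":[0,0,0],"fingers":1},{"slide":[0,0,0.15],"delta_rot":[0,0,0],"fingers":1},{"slide":[0,0,0.07],"delta_rot":[0,0,0],"fingers":1}]'

```text
time_s: 15.18
tcp_pos: [0.5342, 0.3005, 0.1025]
eef_rot: [179.9, -0.0, -54.4]
contact_force: [-0.1, 0.6, 1.1]
gripper_width: 0.0875
gripper_force: 0.0
```

Emit:
play_rows --rows '[{"slide":[0,0,0],"delta_rot":[0,0,0],"fingers":0.2},{"slide":[0,0,0],"delta_rot":[0,0,0],"fingers":0.0},{"slide":[0,0,0],"delta_rot":[0,0,0],"fingers":-0.2},{"slide":[0,0,0],"delta_rot":[0,0,0],"fingers":-0.4},{"slide":[0,0,0],"delta_rot":[0,0,0],"fingers":-0.9},{"slide":[0,0,0],"delta_rot":[0,0,0],"fingers":-0.9},{"slide":[0,0,0],"delta_rot":[0,0,0],"fingers":-0.9},{"slide":[0,0,0],"delta_rot":[0,0,0],"fingers":-0.9}]' --squeeze 40

```text
time_s: 16.18
tcp_pos: [0.5345, 0.3008, 0.1036]
eef_rot: [-180.0, 0.0, -54.4]
contact_force: [0.9, 0.5, 0.2]
gripper_width: 0.0196
gripper_force: 40.0
```

Gripped at 19.6 mm opening. I'm lifting gently by 1.0 unit (15 cm).

Emit:
play_rows --rows '[{"slide":[0,0,-0.03],"delta_rot":[0,0,0],"fingers":-0.9},{"slide":[0,0,-0.06],"delta_rot":[0,0,0],"fingers":-0.9},{"slide":[0,0,-0.08],"delta_rot":[0,0,0],"fingers":-0.9},{"slide":[0,0,-0.1],"delta_rot":[0,0,0],"fingers":-0.9},{"slide":[0,0,-0.1],"delta_rot":[0,0,0],"fingers":-0.9},{"slide":[0,0,-0.1],"delta_rot":[0,0,0],"fingers":-0.9},{"slide":[0,0,-0.1],"delta_rot":[0,0,0],"fingers":-0.9},{"slide":[0,0,-0.1],"delta_rot":[0,0,0],"fingers":-0.9}]' --squeeze 50

```text
time_s: 17.18
tcp_pos: [0.5344, 0.3007, 0.2052]
eef_rot: [-180.0, 0.0, -54.4]
contact_force: [0.0, -0.6, -4.9]
gripper_width: 0.0197
gripper_force: 50.0
```

Emit:
play_rows --rows '[{"slide":[0,0,-0.1],"delta_rot":[0,0,0],"fingers":-0.9},{"slide":[0,0,-0.1],"delta_rot":[0,0,0],"fingers":-0.9},{"slide":[0,0,-0.08],"delta_rot":[0,0,0],"fingers":-0.9},{"slide":[0,0,-0.05],"delta_rot":[0,0,0],"fingers":-0.9},{"slide":[0,0,0],"delta_rot":[0,0,0],"fingers":-0.9},{"slide":[0,0,0],"delta_rot":[0,0,0],"fingers":-0.9},{"slide":[0,0,0],"delta_rot":[0,0,0],"fingers":-0.9},{"slide":[0,0,0],"delta_rot":[0,0,0],"fingers":-0.9}]'

```text
time_s: 18.18
tcp_pos: [0.5343, 0.3006, 0.2532]
eef_rot: [180.0, -0.0, -54.4]
contact_force: [-0.2, 0.0, -6.0]
gripper_width: 0.02
gripper_force: 50.0
```

```bash
python3 - <<'E'
from h import *
s=r.capture("side"); go([.534,.3005,.25])
cv2.imwrite("pics/p6.png",cv2.resize(s["image"][130:330,270:470],(600,600),interpolation=cv2.INTER_CUBIC))
E
```

```text
t 18.23 pos [0.5343 0.3006 0.2533] rot [ 1.7997e+02 -1.0000e-02 -5.4420e+01] w 0.0197 units [-0.001  0.002  0.022] F [-0.3  0.3 -5.2] 49.998682737350464
```

View pics/p6.png

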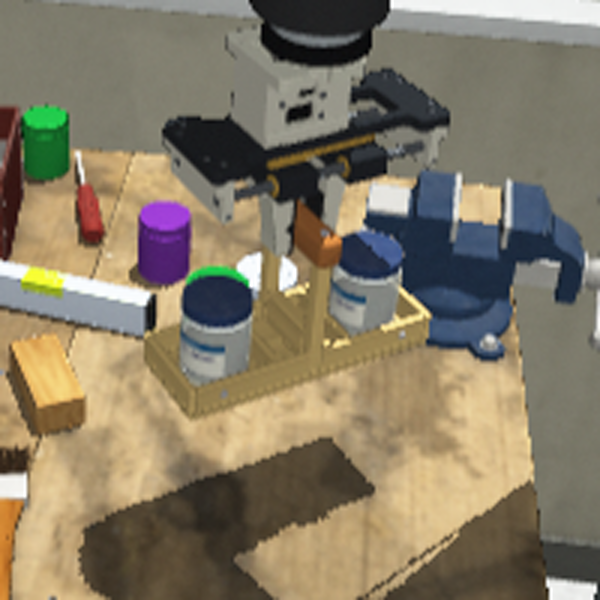

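The carrier is held level by its bar, about 15 cm up, with jars seated at (217,330) and (365,285). I'm handing in.

```bash
python3 -c "
from plant import r
print(r.close_job())"
```

```text
the job is handed in; nothing more can be done
None
```

Handed in at about 18 s with the loose jar released in the empty bay and the carrier held by its grip bar, level and still about 15 cm up, both jars seated; no verdict was returned.

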